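Find the free pivot lid on the fittings chest and push it open

ROBOT

A 6-joint arm with a two-finger parallel gripper is mounted at the origin on the work surface. World frame = base frame: x ahead of the robot, y to its left, z up, the work surface at z = 0. Lengths are in m, angles in degrees, forces in N, time in s.
With the tool pointing down it reaches from about 0.325 to 0.85 m from the base axis. Payload 15.5 kg.
Tool frame: the origin (TCP) lies midway between the tips of the shut fingers; the grasp point (between the pads) lies 19 mm behind it; z points along the fingers, x is the direction in which the jaws open and shut, and the axes are right-handed (so a half turn about z gives the same grasp; the last joint's range is limited). The gripper opens to 91 mm and grips with 3 to 60 N. Pads are 32 mm wide; open, the fingers measure 118 mm over their backs; the gripper's body (76 mm by 178 mm) begins 60 mm behind the grasp point.
Start: joints at [-72.852, 28.281, 77.091, -0, 74.628, -5.472], TCP at [0.24, -0.577, 0.214] pointing down, gripper open.
Joint ranges: [-166.48, 166.48], [-47.26, 123.95], [12.59, 153.08], [-70.14, 250.14], [6.76, 159.57], [-176.63, 176.63]. Speed limits (degrees/s): [108.29, 108.29, 147.25, 172.46, 172.46, 172.46].

INTERFACE

Orientations are given as [roll, pitch, yaw] about the fixed x, y, z axes, in that order (R = Rz(yaw) Ry(pitch) Rx(roll)).
In Python, from station import sensors, cams, workorder gives the robot as it stands.
- The arm moves only by the shell command python3 -m jog 'ROWS'. ROWS is JSON, a list of rows, each an object of numbers: "hand": the finger opening in mm, from 0 to 91.2; "dx", "dy", "dz": the shift along the tool's x, y, z in mm; "ax", "ay", "az": the turn, a rotation vector about the tool's x, y, z in rad. A call has exactly 8 rows; each row is the pose to reach, as a shift and turn from the pose commanded when the call began, along the tool's axes at that moment; what a row does not reach only later rows make up. A row lasts 1/8 s, in which the tool goes at most 62.5 mm and 10.7 degrees, less where a joint would pass 70% of its speed; a pose out of reach is approached as far as the arm can. A call with a gripper value outside its range is refused whole. The fingers move at their own pace and stop on an object; the grip force is fixed at half the most. Time passes only in rows, so rows that repeat a pose let the fingers close, or fill a call up. It gives the time, the measured TCP pose, the force and the opening at its end, in the units of the state.
- sensors.get_obs(): the state, without advancing time (a new reading comes with each control period).
- cams.get_image(name): name is "scene" or "top" or "wrist"; returns the picture (384x512x3 uint8, red, green, blue); there is no depth.
- cams.camera_info(name): a dict with "K" (3x3 intrinsics, pixels), "rvec" (rotation vector, rad) and "tvec" (3), from world to camera coordinates, as OpenCV has them. Camera axes: x right, y down, z forward; pixel columns grow to the right and rows downward; lengths in m; the calibration is good to about 2 mm. A picture is of the moment at which its call begins: read the wrist's pose just before it. camera_info takes no time and is no camera call; for the wrist camera it gives the pose at the moment of the call.
- workorder.sign_off(): hands the job in, once; it reports no verdict.
The state is a dict: "time_s": time; "joint_positions": joint angles; "qvel": joint speeds; "joint_torque": joint torques, N m; "ee_pos": TCP position; "orientation": TCP orientation; "ft_force": force on the tool from outside, world axes, zero at the start; "wrist_torque": the same for the moment, N m; "grip_width": opening from 0.0 (shut) to 1.0 (fully open).
Only numpy, scipy, OpenCV 4.12 (cv2) and the standard library are available. Lean on these libraries where they do the work, as an engineer would, in place of code of your own. Each camera call takes 0.05 s, during which the arm holds its last target.

TASK

The fittings chest on the bench has four identical white lids that tip on brass pivots; three are still blocked from inside by locking posts and one is free. With the fingertips only, gripping and lifting nothing, press gently on the short end (beyond the pivots, away from the brown hardwood edge) of one lid after another until you find the one that rocks, then push its raised long end up and back until that lid stands fully open at its stop, just past upright. Leave the other lids shut and the things around the chest where they stand.

Things in the scene. Friction and masses are not known exactly. Their poses are not given: they have to be found in the camera images.
- chest: low box of raw brown MDF, 182 (x) by 421 (y) by 100 mm high, fixed on the bench. Origin: centre of its underside, on the bench top; x points from the lids' long ends to their short ends, y along the row of lids. Four identical flat white lids, each 160 x 90 x 9 mm, lie flush in its top, 103 mm apart, 2 mm gaps to the 9 mm walls. Three are blocked from inside under the short end; which is free varies and cannot be seen
- chest_pivot (a point): middle of the lids' common pivot line, which runs along the chest's y, 20 mm to the +x side of the chest's centre and 4.5 mm below its top; small brass plates on the walls between the lids mark it. Each lid reaches 100 mm from it to the long end (brown hardwood edge) and 60 mm to the short end. The compartments below are 83 mm deep under the lids
- lid_1 (a joint): tilt of lid 1 (furthest to the chest's +y; 2, 3, 4 follow towards -y), rad: 0 shut and flush, grows as the short end goes down and the long end rises; stop at 1.75. A blocked lid stays under 0.03. The free one tips under 2 to 4 N pressed at its short-end point; its pivots are stiff, so it stays at any angle where it is left
- lid_1_short (a point): spot to press on lid 1: on its white upper face, mid-width, 40 mm from the pivot line and 20 mm from the tip of the short end; moves with the lid
- lid_1_edge (a point): middle of the brown hardwood end edge of lid 1's long end (half-way through the 9 mm thickness), 100 mm from the pivot line; moves with the lid. Pushed level while the lid is tilted less than about 0.8 rad it can jam against a fingertip: tip the lid well first and follow the edge's arc, up and back
- lid_2 (a joint): tilt of lid 2, rad: 0 shut and flush, grows as the short end goes down and the long end rises; stop at 1.75. A blocked lid stays under 0.03. The free one tips under 2 to 4 N pressed at its short-end point; its pivots are stiff, so it stays at any angle where it is left
- lid_2_short (a point): spot to press on lid 2: on its white upper face, mid-width, 40 mm from the pivot line and 20 mm from the tip of the short end; moves with the lid
- lid_2_edge (a point): middle of the brown hardwood end edge of lid 2's long end (half-way through the 9 mm thickness), 100 mm from the pivot line; moves with the lid. Pushed level while the lid is tilted less than about 0.8 rad it can jam against a fingertip: tip the lid well first and follow the edge's arc, up and back
- lid_3 (a joint): tilt of lid 3, rad: 0 shut and flush, grows as the short end goes down and the long end rises; stop at 1.75. A blocked lid stays under 0.03. The free one tips under 2 to 4 N pressed at its short-end point; its pivots are stiff, so it stays at any angle where it is left
- lid_3_short (a point): spot to press on lid 3: on its white upper face, mid-width, 40 mm from the pivot line and 20 mm from the tip of the short end; moves with the lid
- lid_3_edge (a point): middle of the brown hardwood end edge of lid 3's long end (half-way through the 9 mm thickness), 100 mm from the pivot line; moves with the lid. Pushed level while the lid is tilted less than about 0.8 rad it can jam against a fingertip: tip the lid well first and follow the edge's arc, up and back
- lid_4 (a joint): tilt of lid 4, rad: 0 shut and flush, grows as the short end goes down and the long end rises; stop at 1.75. A blocked lid stays under 0.03. The free one tips under 2 to 4 N pressed at its short-end point; its pivots are stiff, so it stays at any angle where it is left
- lid_4_short (a point): spot to press on lid 4: on its white upper face, mid-width, 40 mm from the pivot line and 20 mm from the tip of the short end; moves with the lid
- lid_4_edge (a point): middle of the brown hardwood end edge of lid 4's long end (half-way through the 9 mm thickness), 100 mm from the pivot line; moves with the lid. Pushed level while the lid is tilted less than about 0.8 rad it can jam against a fingertip: tip the lid well first and follow the edge's arc, up and back
- glue: bystander: white glue bottle with a dark cap, 58 mm diameter, 135 mm tall, standing; origin at the centre of its underside
- jar: bystander: amber jar with a steel lid, 60 mm diameter, 70 mm tall, standing; origin at the centre of its underside
- driver: bystander: yellow-handled screwdriver, 190 mm long, lying; origin under its middle, x along the blade
- cork: bystander: cork sanding block 65 x 115 x 40 mm, lying; origin at the centre of its underside

How it is judged:
By the outcome, as a careful person would: the job done as asked, in the order asked, and still so for the second after the job is handed in, with the robot touching nothing.
It also fails if it takes over 58 s, if anything falls off the work surface, if the arm or the gripper's body presses on something with over 40 N, if the wrist force passes 120 N, or if a joint passes its speed limit or range.

## Working session

There is one attempt and no reset: what is moved stays moved. The work goes in short steps, Python scripts to look and compute and a shell command to move; the robot and the scene stay as the last step left them, time stands still between calls to the robot, and variables do not carry over. Pictures are saved under pics/ and viewed, and the job is handed in when it is done.

```bash
ls; mkdir -p pics; python3 - <<'E'
from station import sensors,cams
import cv2
print(sensors.get_obs())
for n in("scene","top"):
    cv2.imwrite(f"pics/{n}0.png",cams.get_image(n)[:,:,::-1]); print(cams.camera_info(n))
E
```

```text
pics
{'time_s': 0.0, 'joint_positions': array([-7.28505512e+01,  2.83162672e+01,  7.71265850e+01, -5.95461546e-04,
        7.46290827e+01, -5.47236519e+00]), 'qvel': array([-0.01721562,  0.08722853, -0.03811553, -0.07650849,  0.02567157,
        0.00258361]), 'joint_torque': array([-5.56097933e-03, -8.78846240e+01, -3.81851792e+01,  7.02366116e-02,
        5.33783343e-02, -1.14313689e-04]), 'ee_pos': array([ 0.24028502, -0.5765525 ,  0.21332649]), 'orientation': array([-1.79993711e+02,  7.16618006e-02, -6.73780238e+01]), 'ft_force': array([-0.06850289,  0.6774523 ,  0.0202788 ]), 'wrist_torque': array([-0.03992058,  0.02199209, -0.00385978]), 'grip_width': 0.9972972848694028}
{'K': array([[449.32126615,   0.        , 254.37065706],
       [  0.        , 449.32126615, 195.34238867],
       [  0.        ,   0.        ,   1.        ]]), 'rvec': array([ 0.91270706,  2.28947799, -1.25876082]), 'tvec': array([ 0.40905327, -0.11949277,  1.75301004])}
{'K': array([[397.49571224,   0.        , 254.75824959],
       [  0.        , 397.49571224, 193.00894311],
       [  0.        ,   0.        ,   1.        ]]), 'rvec': array([ 2.16495243, -2.10882371,  0.13572072]), 'tvec': array([3.77671797e-04, 5.92456404e-01, 9.88902204e-01])}
```

View pics/scene0.png

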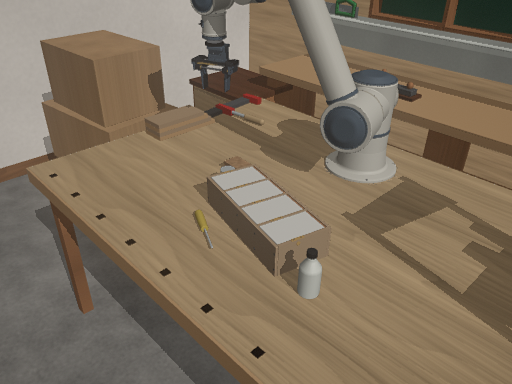

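View pics/top0.png

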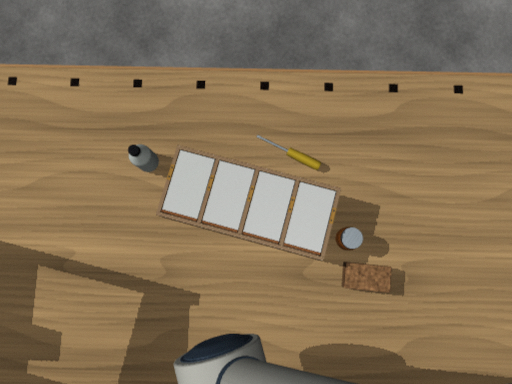

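The top view shows four lids centred near (188,185), (228,196), (269,207) and (310,217). Their brown edges face the robot (down in the image). The glue is at (142,156), the jar at (350,238), the driver at (290,150) and the cork at (368,277).

```bash
cat > h.py <<'E'
import numpy as np,cv2
from station import sensors,cams
def ray(n,px,z,info=None):
    c=info or cams.camera_info(n);R=cv2.Rodrigues(c["rvec"])[0];o=-R.T@c["tvec"]
    p=np.atleast_2d(px).astype(float);d=(np.c_[p,np.ones(len(p))]@np.linalg.inv(c["K"]).T)@R
    return o+d*((z-o[2])/d[:,2])[:,None]
E
python3 - <<'E'
from h import *
im=cv2.imread("pics/top0.png");h=cv2.cvtColor(im,cv2.COLOR_BGR2HSV)
m=((h[...,1]<45)&(h[...,2]>170)).astype(np.uint8)
cs=[c for c in cv2.findContours(m,0,1)[0] if cv2.contourArea(c)>800]
P=[]
for c in sorted(cs,key=lambda c:c[:,0,0].mean()):
    r=cv2.minAreaRect(c); b=ray("top",cv2.boxPoints(r),.1); 
    e=[np.linalg.norm(b[i]-b[i-1]) for i in range(2)]
    print(np.round(r[0],1),b.mean(0).round(4),np.round(e,4)); P.append(b.mean(0))
    print(b[:,:2].round(3).tolist())
P=np.array(P);d=P[0]-P[-1];print(np.linalg.norm(d)/3,np.degrees(np.arctan2(d[1],d[0]))-90, P.mean(0))
# scene check
cc=cams.camera_info("scene");print(cv2.projectPoints(P,cc["rvec"],cc["tvec"],cc["K"],None)[0][:,0].round(1))
E
```

```text
[187.9 183.7] [0.6037 0.1803 0.1   ] [0.088  0.1533]
[[0.54, 0.24], [0.69, 0.206], [0.666, 0.119], [0.518, 0.155]]
[228.  194.6] [0.5791 0.0802 0.1   ] [0.0882 0.1524]
[[0.516, 0.141], [0.664, 0.106], [0.642, 0.019], [0.494, 0.055]]
[268.6 205.7] [ 0.5543 -0.0199  0.1   ] [0.0875 0.1519]
[[0.491, 0.04], [0.639, 0.006], [0.617, -0.081], [0.471, -0.045]]
[309.8 216.8] [ 0.5297 -0.1205  0.1   ] [0.0881 0.1522]
[[0.466, -0.059], [0.614, -0.095], [0.593, -0.183], [0.446, -0.145]]
0.10326249415087817 -13.823499506192505 [0.5667194  0.03003535 0.1       ]
[[290.8 225.9]
 [271.  207.7]
 [253.4 191.4]
 [237.4 176.8]]
```

```bash
cat >> h.py <<'E'
from scipy.spatial.transform import Rotation as Ro
Y=np.radians(-13.82);ux=np.array([np.cos(Y),np.sin(Y),0]);uy=np.array([-np.sin(Y),np.cos(Y),0])
C=np.array([.5638,.0307,0])
ly={1:.1545,2:.0515,3:-.0515,4:-.1545}
def cp(x,y,z): return C+ux*x+uy*y+np.array([0,0,z])   # chest frame -> world
def inch(p): d=np.array(p)-C; return np.array([d@ux,d@uy,d[2]])*1000
def st():
    o=sensors.get_obs();return o,Ro.from_euler("xyz",o["orientation"],degrees=True)
def go(p,yaw=-103.82):
    o,R=st();T=Ro.from_euler("xyz",[180,0,yaw],degrees=True)
    print("t",o["time_s"].__round__(2) if 1 else 0,"chest mm",inch(o["ee_pos"]).round(1),"F",o["ft_force"].round(2))
    print("shift mm",(R.inv().apply(p-o["ee_pos"])*1000).round(1),"turn",(R.inv()*T).as_rotvec().round(4))
E
python3 -c "
from h import *
go(cp(.06,ly[4],.20)); print(cp(.06,ly[4],.1),cp(.06,ly[1],.1))"
```

```text
t 0.1 chest mm [-169.1 -667.   213.4] F [ 0.47  0.08 -0.55]
shift mm [-276.2 -488.7   13.8] turn [3.00e-04 1.10e-03 6.36e-01]
[ 0.58515727 -0.13365972  0.1       ] [0.65896885 0.16639503 0.1       ]
```

```bash
python3 -m jog '[{"hand":0,"dx":-15,"dy":-27,"dz":0,"az":0.06},{"hand":0,"dx":-42,"dy":-74,"dz":0,"az":0.15},{"hand":0,"dx":-69,"dy":-122,"dz":0,"az":0.25},{"hand":0,"dx":-96,"dy":-171,"dz":0,"az":0.35},{"hand":0,"dx":-124,"dy":-220,"dz":0,"az":0.45},{"hand":0,"dx":-151,"dy":-269,"dz":0,"az":0.55},{"hand":0,"dx":-178,"dy":-317,"dz":0,"az":0.62},{"hand":0,"dx":-205,"dy":-365,"dz":0,"az":0.636}]'
python3 -c "
from h import *
go(cp(.06,ly[4],.15))
for n in('scene','wrist','top'): cv2.imwrite(f'pics/{n}1.png',cams.get_image(n)[:,:,::-1])"
```

```text
t 0.1 chest mm [-169.1 -667.   213.4] F [ 0.47  0.08 -0.55]
shift mm [-276.1 -488.7   63.8] turn [3.00e-04 1.10e-03 6.36e-01]invalid input
```

View pics/scene1.png

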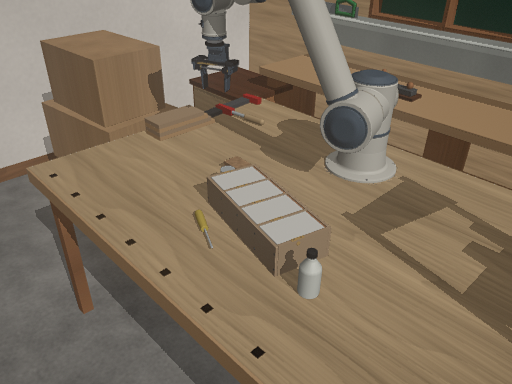

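View pics/wrist1.png

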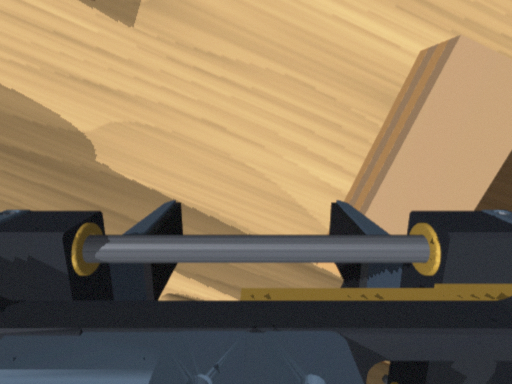

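The call was refused, probably because every key is needed in each row. The wrist view shows the wide side of the body along the jaw axis (fingers at x≈140 and 370), as I assumed.

```bash
python3 -m jog '[{"hand":0,"dx":-15,"dy":-27,"dz":0,"ax":0,"ay":0,"az":0.06},{"hand":0,"dx":-42,"dy":-74,"dz":0,"ax":0,"ay":0,"az":0.15},{"hand":0,"dx":-69,"dy":-122,"dz":0,"ax":0,"ay":0,"az":0.25},{"hand":0,"dx":-96,"dy":-171,"dz":0,"ax":0,"ay":0,"az":0.35},{"hand":0,"dx":-124,"dy":-220,"dz":0,"ax":0,"ay":0,"az":0.45},{"hand":0,"dx":-151,"dy":-269,"dz":0,"ax":0,"ay":0,"az":0.55},{"hand":0,"dx":-178,"dy":-317,"dz":0,"ax":0,"ay":0,"az":0.62},{"hand":0,"dx":-205,"dy":-365,"dz":0,"ax":0,"ay":0,"az":0.636}]'
python3 -c "
from h import *
go(cp(.06,ly[4],.15))"
```

```text
time_s: 1.25
ee_pos: [0.4994, -0.2458, 0.214]
orientation: [-180.0, -0.0, -103.9]
ft_force: [0.6, -0.6, 0.3]
grip_width: 0.154
t 1.25 chest mm [   3.5 -283.8  214. ] F [ 0.56 -0.58  0.33]
shift mm [-129.4  -56.3   64. ] turn [-0.0002 -0.0001 -0.0015]
```

```bash
python3 -m jog '[{"hand":0,"dx":-20,"dy":-10,"dz":5,"ax":0,"ay":0,"az":0},{"hand":0,"dx":-55,"dy":-25,"dz":10,"ax":0,"ay":0,"az":0},{"hand":0,"dx":-90,"dy":-40,"dz":20,"ax":0,"ay":0,"az":0},{"hand":0,"dx":-120,"dy":-50,"dz":40,"ax":0,"ay":0,"az":0},{"hand":0,"dx":-129.4,"dy":-56.3,"dz":60,"ax":0,"ay":0,"az":-0.001},{"hand":0,"dx":-129.4,"dy":-56.3,"dz":80,"ax":0,"ay":0,"az":-0.001},{"hand":0,"dx":-129.4,"dy":-56.3,"dz":94,"ax":0,"ay":0,"az":-0.001},{"hand":0,"dx":-129.4,"dy":-56.3,"dz":98,"ax":0,"ay":0,"az":-0.001}]'
python3 -c "
from h import *
go(cp(.06,ly[4],.1))
for n in('scene','wrist','top'): cv2.imwrite(f'pics/{n}2.png',cams.get_image(n)[:,:,::-1])
i=[cv2.imread(f'pics/{n}2.png') for n in('scene','wrist','top')]
cv2.imwrite('pics/a2.png',np.hstack([cv2.resize(i[0][100:300,150:400],(400,320)),cv2.resize(i[1],(400,320))]))
cv2.imwrite('pics/b2.png',cv2.resize(i[2][100:300,100:400],(750,500)))"
```

```text
time_s: 2.25
ee_pos: [0.5835, -0.1355, 0.115]
orientation: [179.9, 0.0, -103.8]
ft_force: [0.2, -0.1, 1.1]
grip_width: 0.003
t 2.25 chest mm [  58.8 -156.7  115. ] F [ 0.2  -0.11  1.09]
shift mm [-2.2 -1.2 15. ] turn [0.0014 0.     0.0004]
```

View pics/a2.png

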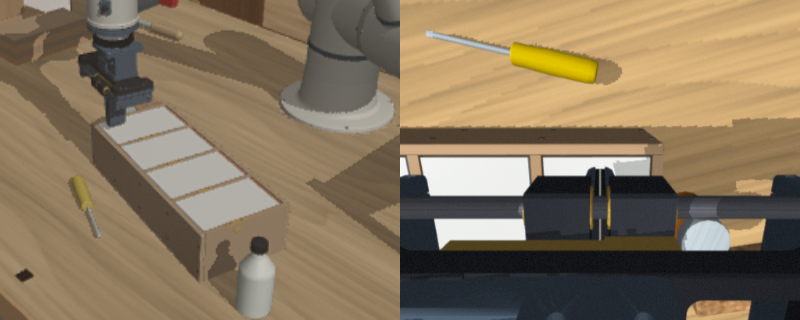

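View pics/b2.png

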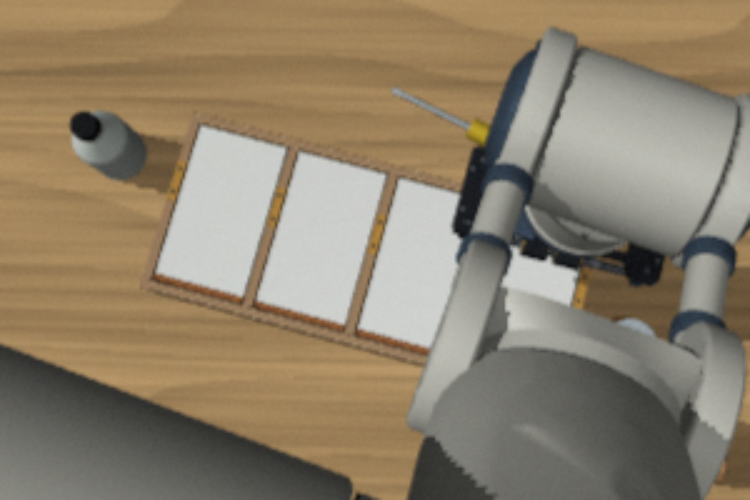

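Both views show the shut fingertips just above lid 4's short end, clear of the wall. I'll descend carefully.

```bash
python3 -m jog '[{"hand":0,"dx":-1,"dy":-1,"dz":4,"ax":0,"ay":0,"az":0},{"hand":0,"dx":-2,"dy":-1,"dz":8,"ax":0,"ay":0,"az":0},{"hand":0,"dx":-2,"dy":-1,"dz":11,"ax":0,"ay":0,"az":0},{"hand":0,"dx":-2,"dy":-1,"dz":13,"ax":0,"ay":0,"az":0},{"hand":0,"dx":-2,"dy":-1,"dz":14,"ax":0,"ay":0,"az":0},{"hand":0,"dx":-2,"dy":-1,"dz":14.5,"ax":0,"ay":0,"az":0},{"hand":0,"dx":-2,"dy":-1,"dz":15,"ax":0,"ay":0,"az":0},{"hand":0,"dx":-2,"dy":-1,"dz":15,"ax":0,"ay":0,"az":0}]'
python3 -c "
from h import *
go(cp(.06,ly[4],.1))"
```

```text
time_s: 3.4
ee_pos: [0.5855, -0.1334, 0.101]
orientation: [-180.0, 0.0, -103.8]
ft_force: [-0.1, 0.6, -0.2]
grip_width: 0.005
t 3.4 chest mm [  60.3 -154.2  101. ] F [-0.05  0.63 -0.16]
shift mm [0.3 0.3 1. ] turn [-0.0001  0.      0.001 ]
```

```bash
python3 -m jog '[{"hand":0,"dx":0,"dy":0,"dz":0.5,"ax":0,"ay":0,"az":0},{"hand":0,"dx":0,"dy":0,"dz":1,"ax":0,"ay":0,"az":0},{"hand":0,"dx":0,"dy":0,"dz":1.5,"ax":0,"ay":0,"az":0},{"hand":0,"dx":0,"dy":0,"dz":2,"ax":0,"ay":0,"az":0},{"hand":0,"dx":0,"dy":0,"dz":2.3,"ax":0,"ay":0,"az":0},{"hand":0,"dx":0,"dy":0,"dz":2.5,"ax":0,"ay":0,"az":0},{"hand":0,"dx":0,"dy":0,"dz":2.5,"ax":0,"ay":0,"az":0},{"hand":0,"dx":0,"dy":0,"dz":2.5,"ax":0,"ay":0,"az":0}]'
python3 -c "
from h import *
go(cp(.06,ly[4],.1))"
```

```text
time_s: 4.4
ee_pos: [0.5857, -0.1334, 0.0998]
orientation: [-179.9, -0.0, -103.8]
ft_force: [-6.6, 1.9, 25.0]
grip_width: 0.004
t 4.4 chest mm [  60.4 -154.2   99.8] F [-6.56  1.91 25.03]
shift mm [ 0.3  0.4 -0.2] turn [-0.0011 -0.0001  0.0011]
```

25 N pressed with no movement (z 99.8), so lid 4 is blocked. Next is lid 3, pressed more gently.

```bash
python3 -m jog '[{"hand":0,"dx":0,"dy":0,"dz":-10,"ax":0,"ay":0,"az":0},{"hand":0,"dx":-20,"dy":0,"dz":-20,"ax":0,"ay":0,"az":0},{"hand":0,"dx":-55,"dy":0,"dz":-20,"ax":0,"ay":0,"az":0},{"hand":0,"dx":-85,"dy":0,"dz":-18,"ax":0,"ay":0,"az":0},{"hand":0,"dx":-100,"dy":0,"dz":-14,"ax":0,"ay":0,"az":0},{"hand":0,"dx":-103,"dy":0,"dz":-8,"ax":0,"ay":0,"az":0},{"hand":0,"dx":-103,"dy":0,"dz":-5,"ax":0,"ay":0,"az":0},{"hand":0,"dx":-103,"dy":0,"dz":-4,"ax":0,"ay":0,"az":0}]'
python3 -c "
from h import *
go(cp(.06,ly[3],.1))"
python3 -m jog '[{"hand":0,"dx":0,"dy":0,"dz":0.5,"ax":0,"ay":0,"az":0},{"hand":0,"dx":0,"dy":0,"dz":1,"ax":0,"ay":0,"az":0},{"hand":0,"dx":0,"dy":0,"dz":1.5,"ax":0,"ay":0,"az":0},{"hand":0,"dx":0,"dy":0,"dz":2,"ax":0,"ay":0,"az":0},{"hand":0,"dx":0,"dy":0,"dz":2.5,"ax":0,"ay":0,"az":0},{"hand":0,"dx":0,"dy":0,"dz":3,"ax":0,"ay":0,"az":0},{"hand":0,"dx":0,"dy":0,"dz":3.3,"ax":0,"ay":0,"az":0},{"hand":0,"dx":0,"dy":0,"dz":3.3,"ax":0,"ay":0,"az":0}]'
python3 -c "
from h import *
go(cp(.06,ly[3],.1))"
```

```text
time_s: 5.4
ee_pos: [0.6097, -0.0341, 0.1021]
orientation: [180.0, -0.0, -103.8]
ft_force: [0.2, -0.9, -1.0]
grip_width: 0.008
t 5.4 chest mm [ 60.1 -52.  102.1] F [ 0.21 -0.88 -0.95]
shift mm [-0.5  0.1  2.1] turn [ 0.0006 -0.0002  0.0001]
time_s: 6.4
ee_pos: [0.6101, -0.0334, 0.0999]
orientation: [-180.0, -0.0, -103.8]
ft_force: [-3.2, 0.6, 13.7]
grip_width: 0.007
t 6.4 chest mm [ 60.3 -51.1  99.9] F [-3.24  0.56 13.75]
shift mm [ 0.4  0.3 -0.1] turn [-0.0007  0.      0.0011]
```

Lid 3 is also blocked (13.7 N, z unchanged). Next is lid 2.

```bash
python3 -m jog '[{"hand":0,"dx":0,"dy":0,"dz":-10,"ax":0,"ay":0,"az":0},{"hand":0,"dx":-20,"dy":0,"dz":-20,"ax":0,"ay":0,"az":0},{"hand":0,"dx":-55,"dy":0,"dz":-20,"ax":0,"ay":0,"az":0},{"hand":0,"dx":-85,"dy":0,"dz":-18,"ax":0,"ay":0,"az":0},{"hand":0,"dx":-100,"dy":0,"dz":-14,"ax":0,"ay":0,"az":0},{"hand":0,"dx":-103,"dy":0,"dz":-8,"ax":0,"ay":0,"az":0},{"hand":0,"dx":-103,"dy":0,"dz":-5,"ax":0,"ay":0,"az":0},{"hand":0,"dx":-103,"dy":0,"dz":-3.3,"ax":0,"ay":0,"az":0}]'
python3 -m jog '[{"hand":0,"dx":0,"dy":0,"dz":0.5,"ax":0,"ay":0,"az":0},{"hand":0,"dx":0,"dy":0,"dz":1,"ax":0,"ay":0,"az":0},{"hand":0,"dx":0,"dy":0,"dz":1.5,"ax":0,"ay":0,"az":0},{"hand":0,"dx":0,"dy":0,"dz":2,"ax":0,"ay":0,"az":0},{"hand":0,"dx":0,"dy":0,"dz":2.5,"ax":0,"ay":0,"az":0},{"hand":0,"dx":0,"dy":0,"dz":3,"ax":0,"ay":0,"az":0},{"hand":0,"dx":0,"dy":0,"dz":3.3,"ax":0,"ay":0,"az":0},{"hand":0,"dx":0,"dy":0,"dz":3.3,"ax":0,"ay":0,"az":0}]'
python3 -c "
from h import *
go(cp(.06,ly[2],.1))"
```

```text
time_s: 7.4
ee_pos: [0.6343, 0.0658, 0.1021]
orientation: [180.0, -0.0, -103.8]
ft_force: [0.1, -0.3, 0.1]
grip_width: 0.002
time_s: 8.4
ee_pos: [0.6346, 0.0667, 0.0999]
orientation: [-180.0, 0.0, -103.8]
ft_force: [-4.9, -1.1, 12.4]
grip_width: 0.005
t 8.4 chest mm [60.1 51.9 99.9] F [-4.86 -1.14 12.44]
shift mm [ 0.4  0.1 -0.1] turn [-0.0006  0.0001  0.0011]
```

Lid 2 is blocked, which leaves lid 1. I'll check the glue bottle's clearance from the gripper body first.

```bash
python3 -c "
from h import *
print(inch(ray('top',[134,150],.135)[0]), inch(ray('scene',[313,253],.135)[0]),inch(ray('scene',[310,293],0.0)[0]))"
python3 -m jog '[{"hand":0,"dx":0,"dy":0,"dz":-10,"ax":0,"ay":0,"az":0},{"hand":0,"dx":-20,"dy":0,"dz":-20,"ax":0,"ay":0,"az":0},{"hand":0,"dx":-55,"dy":0,"dz":-20,"ax":0,"ay":0,"az":0},{"hand":0,"dx":-85,"dy":0,"dz":-18,"ax":0,"ay":0,"az":0},{"hand":0,"dx":-98,"dy":0,"dz":-14,"ax":0,"ay":0,"az":0},{"hand":0,"dx":-101,"dy":0,"dz":-8,"ax":0,"ay":0,"az":0},{"hand":0,"dx":-101,"dy":0,"dz":-5,"ax":0,"ay":0,"az":0},{"hand":0,"dx":-101,"dy":0,"dz":-3.3,"ax":0,"ay":0,"az":0}]'
python3 -m jog '[{"hand":0,"dx":0,"dy":0,"dz":0.5,"ax":0,"ay":0,"az":0},{"hand":0,"dx":0,"dy":0,"dz":1,"ax":0,"ay":0,"az":0},{"hand":0,"dx":0,"dy":0,"dz":1.5,"ax":0,"ay":0,"az":0},{"hand":0,"dx":0,"dy":0,"dz":2,"ax":0,"ay":0,"az":0},{"hand":0,"dx":0,"dy":0,"dz":2.5,"ax":0,"ay":0,"az":0},{"hand":0,"dx":0,"dy":0,"dz":3,"ax":0,"ay":0,"az":0},{"hand":0,"dx":0,"dy":0,"dz":3.3,"ax":0,"ay":0,"az":0},{"hand":0,"dx":0,"dy":0,"dz":3.3,"ax":0,"ay":0,"az":0}]'
python3 -c "
from h import *
go(cp(.06,ly[1],.1))"
```

```text
[ 43.03569281 296.58226663 135.        ] [ 47.09714524 311.94012459 135.        ] [ 42.06354324 310.72908469   0.        ]
time_s: 9.4
ee_pos: [0.6583, 0.1639, 0.1021]
orientation: [180.0, -0.0, -103.8]
ft_force: [0.1, 0.0, 0.0]
grip_width: 0.005
time_s: 10.4
ee_pos: [0.6587, 0.1648, 0.0992]
orientation: [-180.0, 0.0, -103.8]
ft_force: [0.7, -1.3, 4.0]
grip_width: 0.005
t 10.4 chest mm [ 60.1 152.9  99.2] F [ 0.75 -1.3   4.  ]
shift mm [-1.6  0.1 -0.8] turn [-0.0004  0.0001  0.001 ]
```

Lid 1 rocks (4 N, it moved 0.8 mm). The glue is at chest y≈300, clear of the body, so I'll tip lid 1 further.

```bash
python3 -m jog '[{"hand":0,"dx":0,"dy":0,"dz":2,"ax":0,"ay":0,"az":0},{"hand":0,"dx":0,"dy":0,"dz":4.5,"ax":0,"ay":0,"az":0},{"hand":0,"dx":0,"dy":0,"dz":7.5,"ax":0,"ay":0,"az":0},{"hand":0,"dx":0,"dy":0,"dz":10.5,"ax":0,"ay":0,"az":0},{"hand":0,"dx":0,"dy":0,"dz":13.5,"ax":0,"ay":0,"az":0},{"hand":0,"dx":0,"dy":0,"dz":16.5,"ax":0,"ay":0,"az":0},{"hand":0,"dx":0,"dy":0,"dz":19,"ax":0,"ay":0,"az":0},{"hand":0,"dx":0,"dy":0,"dz":20,"ax":0,"ay":0,"az":0}]'
python3 -c "
from h import *
go(cp(.06,ly[1],.065))
for n in('scene','wrist'): cv2.imwrite(f'pics/{n}3.png',cams.get_image(n)[:,:,::-1])
i=[cv2.imread(f'pics/{n}3.png') for n in('scene','wrist')]
cv2.imwrite('pics/a3.png',np.hstack([cv2.resize(i[0][120:320,180:430],(400,320)),cv2.resize(i[1],(400,320))]))"
```

```text
time_s: 11.4
ee_pos: [0.6585, 0.1648, 0.0789]
orientation: [180.0, -0.0, -103.8]
ft_force: [0.4, -0.2, 3.7]
grip_width: 0.004
t 11.4 chest mm [ 59.9 152.8  78.9] F [ 0.45 -0.16  3.68]
shift mm [-1.7 -0.1 13.9] turn [ 0.0002 -0.      0.0009]
```

View pics/a3.png

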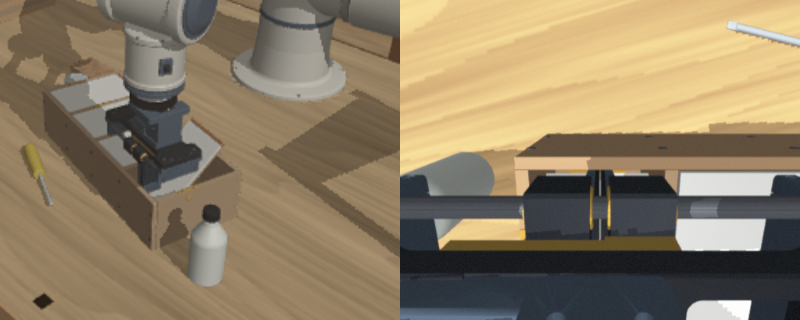

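The lid is tipping: its brown edge is raised at about (210,140) in the left picture, and the body is clear of the glue. I'll carry on down.

```bash
python3 -m jog '[{"hand":0,"dx":0,"dy":0,"dz":2,"ax":0,"ay":0,"az":0},{"hand":0,"dx":0,"dy":0,"dz":4.5,"ax":0,"ay":0,"az":0},{"hand":0,"dx":0,"dy":0,"dz":7,"ax":0,"ay":0,"az":0},{"hand":0,"dx":0,"dy":0,"dz":9.5,"ax":0,"ay":0,"az":0},{"hand":0,"dx":0,"dy":0,"dz":12,"ax":0,"ay":0,"az":0},{"hand":0,"dx":0,"dy":0,"dz":14.5,"ax":0,"ay":0,"az":0},{"hand":0,"dx":0,"dy":0,"dz":16.5,"ax":0,"ay":0,"az":0},{"hand":0,"dx":0,"dy":0,"dz":17,"ax":0,"ay":0,"az":0}]'
python3 -c "
from h import *
go(cp(.06,ly[1],.065))"
```

```text
time_s: 12.5
ee_pos: [0.6584, 0.1648, 0.0619]
orientation: [180.0, -0.0, -103.8]
ft_force: [0.6, 0.2, 2.5]
grip_width: 0.003
t 12.5 chest mm [ 59.9 152.8  61.9] F [0.57 0.22 2.52]
shift mm [-1.7 -0.1 -3.1] turn [ 0.0003 -0.0001  0.001 ]
```

Lid 1 is now at about 1.05 rad. I'll withdraw straight up, cross over to the long-end side and look.

```bash
python3 -m jog '[{"hand":0,"dx":0,"dy":0,"dz":-25,"ax":0,"ay":0,"az":0},{"hand":0,"dx":0,"dy":0,"dz":-75,"ax":0,"ay":0,"az":0},{"hand":0,"dx":0,"dy":0,"dz":-125,"ax":0,"ay":0,"az":0},{"hand":0,"dx":0,"dy":5,"dz":-165,"ax":0,"ay":0,"az":0},{"hand":0,"dx":-1,"dy":40,"dz":-175,"ax":0,"ay":0,"az":0},{"hand":0,"dx":-1.7,"dy":85,"dz":-175,"ax":0,"ay":0,"az":0},{"hand":0,"dx":-1.7,"dy":125,"dz":-170,"ax":0,"ay":0,"az":0},{"hand":0,"dx":-1.7,"dy":145,"dz":-165,"ax":0,"ay":0,"az":0}]'
python3 -c "
from h import *
go(cp(-.09,ly[1],.165))
for n in('scene','wrist'): cv2.imwrite(f'pics/{n}4.png',cams.get_image(n)[:,:,::-1])
i=[cv2.imread(f'pics/{n}4.png') for n in('scene','wrist')]
cv2.imwrite('pics/a4.png',np.hstack([cv2.resize(i[0][120:320,180:430],(400,320)),cv2.resize(i[1],(400,320))]))"
```

```text
time_s: 13.5
ee_pos: [0.5158, 0.2013, 0.227]
orientation: [179.9, -0.0, -103.7]
ft_force: [0.4, -0.5, -0.4]
grip_width: 0.009
t 13.5 chest mm [-87.4 154.2 227. ] F [ 0.35 -0.51 -0.35]
shift mm [-0.3  2.6 62. ] turn [ 0.001  -0.0003  0.0018]
```

View pics/a4.png

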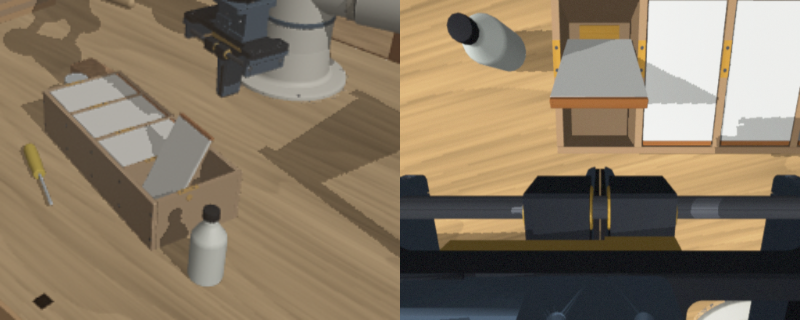

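The lid stays tipped. Its brown edge is at about wrist pixel (256,122) and the fingers are in front of it. I'll estimate the tilt by intersecting that ray with the edge's 100 mm arc.

```bash
python3 -c "
from h import *
im=cv2.imread('pics/wrist4.png');h=cv2.cvtColor(im,cv2.COLOR_BGR2HSV)
m=((h[...,0]<14)&(h[...,1]>130)&(h[...,2]>60)).astype(np.uint8)
cs=[c for c in cv2.findContours(m,0,1)[0] if cv2.contourArea(c)>300]
for c in cs: print(cv2.boundingRect(c),cv2.contourArea(c))
px=cv2.minAreaRect(max(cs,key=cv2.contourArea))[0];print(px)
th=np.linspace(0,1.75,351)
e=[]
for t in th:
    p=inch(ray('wrist',px,.0955+.1*np.sin(t))[0]); e.append(p[0]-(20-100*np.cos(t)))
i=np.argmin(np.abs(e));print(th[i],e[i],inch(ray('wrist',px,.0955+.1*np.sin(th[i]))[0]))
go(cp(-.09,ly[1],.165))"
```

```text
(192, 117, 125, 14) 1154.0
(253.99996948242188, 123.5)
1.09 0.055485734046158086 [-26.19305095 155.6226435  184.16269144]
t 13.6 chest mm [-87.4 154.1 226.8] F [-0.31 -1.23  0.44]
shift mm [-0.4  2.4 61.8] turn [ 0.002  -0.0008  0.0021]
```

The tilt is 1.09 rad, with the edge at chest (-26,156,184). I'll lower the fingertips in front of it and then follow the arc.

```bash
python3 -m jog '[{"hand":0,"dx":0,"dy":0,"dz":10,"ax":0,"ay":0,"az":0},{"hand":0,"dx":0,"dy":0,"dz":25,"ax":0,"ay":0,"az":0},{"hand":0,"dx":0,"dy":0,"dz":40,"ax":0,"ay":0,"az":0},{"hand":0,"dx":0,"dy":0,"dz":52,"ax":0,"ay":0,"az":0},{"hand":0,"dx":0,"dy":-5,"dz":58,"ax":0,"ay":0,"az":0},{"hand":0,"dx":0,"dy":-14,"dz":58,"ax":0,"ay":0,"az":0},{"hand":0,"dx":0,"dy":-24,"dz":58,"ax":0,"ay":0,"az":0},{"hand":0,"dx":0,"dy":-30,"dz":58,"ax":0,"ay":0,"az":0}]'
python3 -c "
from h import *
go(cp(-.045,ly[1],.1686))"
```

```text
time_s: 14.6
ee_pos: [0.5484, 0.1936, 0.1695]
orientation: [-179.9, 0.0, -103.8]
ft_force: [-0.2, 0.8, 0.1]
grip_width: 0.005
t 14.6 chest mm [-53.9 154.5 169.5] F [-0.19  0.82  0.06]
shift mm [ 0.  -8.9  0.9] turn [-0.001   0.0005  0.0007]
```

```bash
python3 -m jog '[{"hand":0,"dx":0,"dy":-4,"dz":0,"ax":0,"ay":0,"az":0},{"hand":0,"dx":0,"dy":-9,"dz":0,"ax":0,"ay":0,"az":0},{"hand":0,"dx":0,"dy":-14,"dz":-3,"ax":0,"ay":0,"az":0},{"hand":0,"dx":0,"dy":-19,"dz":-5,"ax":0,"ay":0,"az":0},{"hand":0,"dx":0,"dy":-25,"dz":-7,"ax":0,"ay":0,"az":0},{"hand":0,"dx":0,"dy":-31,"dz":-9,"ax":0,"ay":0,"az":0},{"hand":0,"dx":0,"dy":-36,"dz":-10,"ax":0,"ay":0,"az":0},{"hand":0,"dx":0,"dy":-40,"dz":-11,"ax":0,"ay":0,"az":0}]'
python3 -c "
from h import *
go(cp(.0147,ly[1],.181))
for n in('scene','wrist'): cv2.imwrite(f'pics/{n}5.png',cams.get_image(n)[:,:,::-1])
i=[cv2.imread(f'pics/{n}5.png') for n in('scene','wrist')]
cv2.imwrite('pics/a5.png',np.hstack([cv2.resize(i[0][120:320,180:430],(400,320)),cv2.resize(i[1],(400,320))]))"
```

```text
time_s: 15.6
ee_pos: [0.5864, 0.1842, 0.1801]
orientation: [180.0, 0.0, -103.8]
ft_force: [-1.5, -0.2, -0.8]
grip_width: 0.006
t 15.6 chest mm [-14.7 154.5 180.1] F [-1.49 -0.19 -0.85]
shift mm [  0.  -29.4  -0.9] turn [0.    0.    0.001]
```

View pics/a5.png

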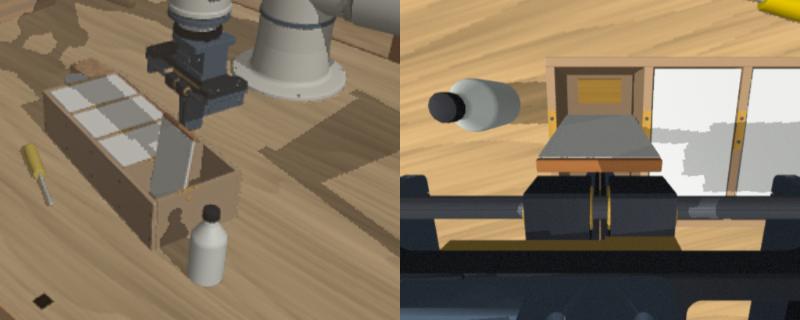

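The lid's edge rides on the fingers (wrist view right panel, (600,165)) with only 1.5 N. I'll keep pushing towards the stop.

```bash
python3 -m jog '[{"hand":0,"dx":0,"dy":-4,"dz":0,"ax":0,"ay":0,"az":0},{"hand":0,"dx":0,"dy":-8,"dz":0,"ax":0,"ay":0,"az":0},{"hand":0,"dx":0,"dy":-12,"dz":0,"ax":0,"ay":0,"az":0},{"hand":0,"dx":0,"dy":-16,"dz":0,"ax":0,"ay":0,"az":0},{"hand":0,"dx":0,"dy":-19,"dz":0,"ax":0,"ay":0,"az":0},{"hand":0,"dx":0,"dy":-22,"dz":0,"ax":0,"ay":0,"az":0},{"hand":0,"dx":0,"dy":-24,"dz":0,"ax":0,"ay":0,"az":0},{"hand":0,"dx":0,"dy":-25,"dz":0,"ax":0,"ay":0,"az":0}]'
python3 -c "
from h import *
go(cp(.0147,ly[1],.181))"
python3 -m jog '[{"hand":0,"dx":0,"dy":-0.5,"dz":0,"ax":0,"ay":0,"az":0},{"hand":0,"dx":0,"dy":-1,"dz":0,"ax":0,"ay":0,"az":0},{"hand":0,"dx":0,"dy":-1.5,"dz":0,"ax":0,"ay":0,"az":0},{"hand":0,"dx":0,"dy":-2,"dz":0,"ax":0,"ay":0,"az":0},{"hand":0,"dx":0,"dy":-2.5,"dz":0,"ax":0,"ay":0,"az":0},{"hand":0,"dx":0,"dy":-3,"dz":0,"ax":0,"ay":0,"az":0},{"hand":0,"dx":0,"dy":-3,"dz":0,"ax":0,"ay":0,"az":0},{"hand":0,"dx":0,"dy":-3,"dz":0,"ax":0,"ay":0,"az":0}]'
python3 -c "
from h import *
go(cp(.0147,ly[1],.181))"
```

```text
time_s: 16.7
ee_pos: [0.6104, 0.1783, 0.18]
orientation: [180.0, -0.0, -103.8]
ft_force: [-0.6, -0.4, -0.1]
grip_width: 0.003
t 16.7 chest mm [ 10.  154.5 180. ] F [-0.57 -0.4  -0.06]
shift mm [-0.  -4.7 -1. ] turn [ 0.0002 -0.0001  0.001 ]
time_s: 17.7
ee_pos: [0.6131, 0.1777, 0.1801]
orientation: [180.0, -0.0, -103.8]
ft_force: [-2.3, 0.4, -0.3]
grip_width: 0.007
t 17.7 chest mm [ 12.8 154.5 180.1] F [-2.27  0.44 -0.28]
shift mm [-0.  -1.9 -0.9] turn [ 0.0003 -0.      0.0011]
```

Still moving freely. I'll go on in small steps until the stop's reaction shows.

```bash
python3 -m jog '[{"hand":0,"dx":0,"dy":-0.3,"dz":0,"ax":0,"ay":0,"az":0},{"hand":0,"dx":0,"dy":-0.6,"dz":0,"ax":0,"ay":0,"az":0},{"hand":0,"dx":0,"dy":-1,"dz":0,"ax":0,"ay":0,"az":0},{"hand":0,"dx":0,"dy":-1.3,"dz":0,"ax":0,"ay":0,"az":0},{"hand":0,"dx":0,"dy":-1.6,"dz":0,"ax":0,"ay":0,"az":0},{"hand":0,"dx":0,"dy":-2,"dz":0,"ax":0,"ay":0,"az":0},{"hand":0,"dx":0,"dy":-2,"dz":0,"ax":0,"ay":0,"az":0},{"hand":0,"dx":0,"dy":-2,"dz":0,"ax":0,"ay":0,"az":0}]'
python3 -c "
from h import *
go(cp(.0147,ly[1],.181))"
python3 -m jog '[{"hand":0,"dx":0,"dy":-0.3,"dz":0,"ax":0,"ay":0,"az":0},{"hand":0,"dx":0,"dy":-0.6,"dz":0,"ax":0,"ay":0,"az":0},{"hand":0,"dx":0,"dy":-0.8,"dz":0,"ax":0,"ay":0,"az":0},{"hand":0,"dx":0,"dy":-1,"dz":0,"ax":0,"ay":0,"az":0},{"hand":0,"dx":0,"dy":-1,"dz":0,"ax":0,"ay":0,"az":0},{"hand":0,"dx":0,"dy":-1,"dz":0,"ax":0,"ay":0,"az":0},{"hand":0,"dx":0,"dy":-1,"dz":0,"ax":0,"ay":0,"az":0},{"hand":0,"dx":0,"dy":-1,"dz":0,"ax":0,"ay":0,"az":0}]'
python3 -c "
from h import *
go(cp(.0147,ly[1],.181))"
```

```text
time_s: 18.7
ee_pos: [0.6136, 0.1775, 0.1799]
orientation: [179.8, -0.0, -103.7]
ft_force: [-12.1, 3.8, 5.3]
grip_width: 0.003
t 18.7 chest mm [ 13.3 154.5 179.9] F [-12.14   3.75   5.34]
shift mm [-0.  -1.4 -1.1] turn [ 0.0031 -0.0004  0.0013]
time_s: 19.7
ee_pos: [0.6138, 0.1775, 0.1798]
orientation: [179.7, -0.0, -103.7]
ft_force: [-17.5, 5.2, 6.8]
grip_width: 0.006
t 19.7 chest mm [ 13.5 154.4 179.8] F [-17.48   5.21   6.76]
shift mm [-0.1 -1.2 -1.2] turn [ 0.0046 -0.0006  0.0014]
```

The fingers halted at x 13.4 (I expected about 14.7) while the force rose to about 18 N, so the lid is at its stop. I'll back away and check.

```bash
python3 -m jog '[{"hand":0,"dx":0,"dy":4,"dz":0,"ax":0,"ay":0,"az":0},{"hand":0,"dx":0,"dy":20,"dz":0,"ax":0,"ay":0,"az":0},{"hand":0,"dx":0,"dy":50,"dz":-10,"ax":0,"ay":0,"az":0},{"hand":0,"dx":0,"dy":85,"dz":-30,"ax":0,"ay":0,"az":0},{"hand":0,"dx":0,"dy":110,"dz":-60,"ax":0,"ay":0,"az":0},{"hand":0,"dx":0,"dy":125,"dz":-90,"ax":0,"ay":0,"az":0},{"hand":0,"dx":0,"dy":130,"dz":-105,"ax":0,"ay":0,"az":0},{"hand":0,"dx":0,"dy":130,"dz":-110,"ax":0,"ay":0,"az":0}]'
python3 -c "
from h import *
go(cp(-.1,ly[1],.25))
for n in('scene','wrist','top'): cv2.imwrite(f'pics/{n}6.png',cams.get_image(n)[:,:,::-1])
i=[cv2.imread(f'pics/{n}6.png') for n in('scene','wrist','top')]
cv2.imwrite('pics/a6.png',np.hstack([cv2.resize(i[0][120:320,180:430],(400,320)),cv2.resize(i[1],(400,320))]))
cv2.imwrite('pics/b6.png',cv2.resize(i[2][100:300,100:400],(750,500)))"
```

```text
time_s: 20.7
ee_pos: [0.4901, 0.2079, 0.2906]
orientation: [-179.9, 0.0, -103.8]
ft_force: [0.8, 0.5, -0.2]
grip_width: 0.006
t 20.7 chest mm [-113.9  154.5  290.6] F [ 0.79  0.48 -0.25]
shift mm [  0.  -13.8  40.7] turn [-0.0012  0.0006  0.0012]
```

View pics/a6.png

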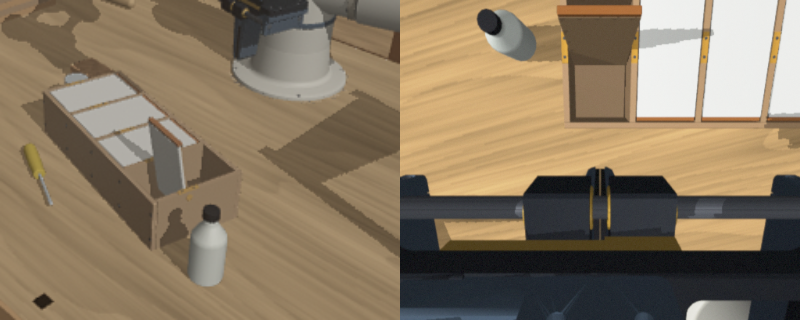

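View pics/b6.png

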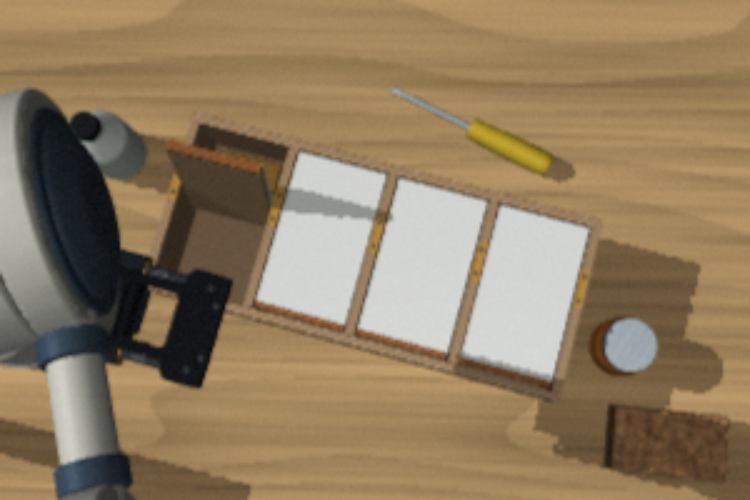

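Lid 1 stands past upright and the others are shut. The surrounding things look unmoved in the top view. Now I'll measure lid 1's tilt in two views.

```bash
python3 -c "
from h import *
for n,roi in(('wrist',(180,0,340,40)),('top',(160,150,212,175))):
    im=cv2.imread(f'pics/{n}6.png');h=cv2.cvtColor(im,cv2.COLOR_BGR2HSV)
    m=((h[...,0]<14)&(h[...,1]>135)&(h[...,2]>100)).astype(np.uint8)
    q=np.zeros_like(m);q[roi[1]:roi[3],roi[0]:roi[2]]=m[roi[1]:roi[3],roi[0]:roi[2]]
    c=max(cv2.findContours(q,0,1)[0],key=cv2.contourArea);r=cv2.minAreaRect(c);px=r[0]
    p=inch(ray(n,px,.0955+.1*np.sin(1.75))[0]);print(n,r,p,np.pi-np.arccos(np.clip((p[0]-20)/100,-1,1)))
print(inch(ray('top',[[134,150]],.135)[0]))
a=cv2.imread('pics/top0.png').astype(int);b=cv2.imread('pics/top6.png').astype(int)
d=np.abs(a-b).max(2)
for k,(x0,y0,x1,y1) in dict(driver=(255,130,325,172),jar=(336,225,364,252),cork=(343,262,393,294),glue=(126,142,158,172)).items(): print(k,d[y0:y1,x0:x1].mean().round(1),(d[y0:y1,x0:x1]>40).mean().round(3))
"
```

```text
wrist ((271.0, 11.5), (11.0, 74.0), 90.0) [ 35.42915452 141.98116122 193.89859469] 1.7257066988101366
top ((184.85000610351562, 162.04998779296875), (39.02907943725586, 4.03446626663208), 15.255118370056152) [ 36.92840425 154.30803339 193.89859469] 1.7408995085188816
[ 43.03569281 296.58226663 135.        ]
driver 16.8 0.0
jar 14.6 0.0
cork 27.3 0.048
glue 37.5 0.222
```

```bash
python3 -c "
from station import workorder
print(workorder.sign_off())"
```

```text
the job is handed in; nothing more can be done
None
```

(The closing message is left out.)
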